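# Hang up the pail, then tip the parts tote and hold it

### The job

A small metal pail stands in the way inside the grey parts tote. First hang the pail by its bail on the hook of the stand and let go of it; then take the tote by its handle, lift it clear of the bench and tilt it so that all the nuts and bolts in it slide together into the corner that is cut off at an angle. Finish while still holding the tote still in the air, clearly tilted (some 25 degrees) with that corner down and the parts gathered there, and the pail still hanging on the hook.

Things in the scene. Friction and masses are not known exactly. Their poses are not given: they have to be found in the camera images.
- tote: open parts tote of slippery grey plastic (friction about 0.2 inside), 240 (own x) by 160 mm (own y), rim 61 mm high, walls 5, inner floor 7 mm up, 0.34 kg. Origin: centre of the underside, z up. The corner at +x, -y is cut off at 45 degrees (55 mm off each side). A rigid arch handle crosses the middle (x = 0): a bar along own y, underside 69 and top 91 mm above the origin
- tote_grip (a point): middle of the tote's handle, in the tote's own axes: black rubber grip 14 mm thick (along own x), 22 mm high (own z), 100 mm long (own y); this point is its centre, 80 mm above the tote's underside
- tote_corner (a point): point on the tote's inner floor in the middle of the cut-off corner's slanting wall, at (89, -49, 7) mm in the tote's frame
- tote_low (a point): underside of the tote at the middle of the cut-off corner: the lowest point of the tote when it is tilted towards that corner
- pail: empty metal pail, 64 mm across the mouth, 52 the foot, 68 mm high, 0.13 kg, with a rigid upright bail of 10 mm round bar (does not fold), 102 mm wide; its straight top bar runs 76 mm along own y, centred over the pail. Origin: centre of the underside, z up. At first it stands in the tote, on the cut-off-corner side of the handle
- pail_bail (a point): centre of the top bar of the pail's bail, 130 mm above the pail's underside, in the pail's own axes: own y runs along the bar; the underside of the bar is 5 mm lower. Gripping the bar about 26 mm to one side of this point leaves its middle free for the hook
- hook: fixed stand with one hook: round foot 100 mm across, 12 mm thick; post 16 mm thick, 240 mm high; origin at the centre of the foot's underside. From the post a round arm 8 mm thick points along own -x, axis 220 mm high; it is straight for 98 mm, then turns up; its tip ends 118 mm from the post's axis and 246 mm high
- hook_seat (a point): top of the hook's straight arm, 70 mm out from the post's axis, 224 mm high, where the bail should rest; axes as the stand's: own -x points out to the hook's tip
- bolt_a: hex bolt 46 mm long, head 19 mm wide, lying in the tote; origin in the middle of its length on its underside
- bolt_b: second hex bolt, like bolt_a
- nut_a: hex nut 26 mm wide and 11 mm high, lying in the tote; origin at the centre of its underside
- nut_b: second hex nut, like nut_a
- nut_c: third hex nut, like nut_a

How it is judged:
By the outcome, as a careful person would: the job done as asked, in the order asked, and still so for the second after the job is handed in, while the arm keeps its last pose, push and grip.
It also fails if it takes over 56 s, if anything falls off the work surface, if the arm or the gripper's body presses on something with over 40 N, if the wrist force passes 120 N, or if a joint passes its speed limit or range.

### The arm

A 6-joint arm with a two-finger parallel gripper is mounted at the origin on a cart in front of the work surface, level with it; the furniture and walls round the work are solid. World frame = base frame: x ahead of the robot, y to its left, z up, the work surface at z = 0. Lengths are in mm, angles in rad, forces in N, time in s.
With the tool pointing down it reaches from about 350 to 775 mm from the base axis. Payload 5.5 kg.
Tool frame: the origin (TCP) lies midway between the tips of the shut fingers; the grasp point (between the pads) lies 19 mm behind it (bot.grasp_offset is the distance from the TCP to the grasp point, in mm); z points along the fingers, y is the line along which they close (so a half turn about z gives the same grasp; the last joint's range is limited). The gripper opens to 85 mm and grips with 20 to 120 N. Pads are 22 mm wide; open, the fingers measure 114 mm over their backs; the gripper's body (76 mm by 85 mm) begins 54 mm behind the grasp point. The pads swing forward as they close: fully open they stand 13 mm farther back than shut.
Start: joints at [-1.271, 0.313, 0.046, 1.304, 0, 1.431], TCP at [244.813, -520.325, 231.323] pointing down, gripper open.
Joint ranges: [-2.76, 2.76], [-0.86, 1.69], [-1.03, 1.26], [-2.2, 2.34], [-1.47, 1.5], [-3.14, 3.14]. Speed limits (rad/s): [2.57, 2.57, 3.14, 3.14, 3.14, 3.14].

### API

Orientations are given as a unit quaternion [x, y, z, w].
In Python, from plant import bot gives the robot as it stands.
- The arm moves only by the tool apply_moves, never from a script. Its argument "targets" is a list of rows, each a list of 4 numbers: the shift along the world's x, y, z in mm, then the turn about the world's z in degrees. In form: [[x, y, z, roll], ...]. A call has 1 to 20 rows; each row shifts and turns the commanded pose from where the row before left it; what a row does not reach is not made up. A row lasts 1/12 s, in which the tool goes at most 41.7 mm and 7.16 degrees, less where a joint would pass 70% of its speed; a pose out of reach is approached as far as the arm can. A call with a gripper value outside its range is refused whole. "claw" is the closure, from 0 (fully open) to 1 (shut), set as the call begins (left out, the last holds). The fingers move at their own pace and stop on an object; "newtons" is the grip in N (left out, the last holds). Time passes only in rows, so rows that do not move let the fingers close. It gives the time, the measured TCP pose, the force, the opening and the grip force at its end, in the units of the state.
- bot.observe(): the state, without advancing time (a new reading comes with each control period).
- bot.camera(name): name is "side" or "top" or "wrist"; returns a dict with "frame" (420x560x3 uint8, blue, green, red), "fx", "fy", "cx", "cy" (pixels), "dist_coeffs" ([k1, k2, p1, p2, k3] as OpenCV has them; the pictures are not rectified), "R" (3x3) and "t" (3): a world point X has camera coordinates R X + t; the wrist camera has in their place "T_tool_cam" (4x4, takes a point from camera to tool coordinates, whose origin is the TCP and whose axes are the flange's). Camera axes: x right, y down, z forward; pixel columns grow to the right and rows downward; lengths in mm; the calibration is good to about 2 mm. A picture is of the moment at which its call begins: read the wrist's pose just before it. There is no depth.
- bot.close_job(): hands the job in; it is judged then, once.
Trained networks look in a picture, given as the dict that the camera call returned (one of the last four; its "shot" number tells which), for a name from the list of things; names that differ only in an ending like _2 or _b are one class to them, and where a whole thing is asked for, a point or a joint stands for the part that bears it (a point fixed in the world has none). Each returns a list of dicts, best first, with "confidence" (0 to 1); they miss things now and then, are a little off and sometimes report something else, mostly with a low value. They report only what shows in the picture. A call takes as long as a camera call.
- bot.recognise(picture, name): "extent" ([left, top, width, height] in pixels, round what is visible of it).
The state is a dict: "clock": time; "joints": joint angles; "dq": joint speeds; "joint_torque": joint torques, N m; "tcp_pos": TCP position; "tcp_rot": TCP orientation; "ft_force": force on the tool from outside, world axes, zero at the start; "torque": the same for the moment, N m; "opening": finger opening in mm; "grasp_force": force on a finger pad.
Only numpy, scipy, OpenCV 4.12 (cv2) and the standard library are available. Lean on these libraries where they do the work, as an engineer would, in place of code of your own. Each camera call takes 0.05 s, during which the arm holds its last target. There are 200 camera calls.

## Working session

There is one attempt and no reset: what is moved stays moved. The work goes in short steps, Python scripts to look and compute and a tool call to move; the robot and the scene stay as the last step left them, time stands still between calls to the robot, and variables do not carry over. Pictures are saved under pics/ and viewed, at most 10 in all, crops included, and the job is handed in when it is done.

Besides the shell and the picture viewer there is one more tool, called after "Request:" as name(argument=value, ...) on one line, values as JSON. apply_moves: Moves the arm, as the interface text tells. Its arguments: {"type":"object","properties":{"targets":{"type":"array"},"claw":{"type":"number"},"newtons":{"type":"number"}},"required":["targets"]}

```bash
ls; mkdir -p pics; cat > h.py <<'E'
import numpy as np, cv2
from plant import bot
def K(c): return np.array([[c['fx'],0,c['cx']],[0,c['fy'],c['cy']],[0,0,1.]])
def proj(c,P):
    P=np.atleast_2d(np.array(P,float))
    return cv2.projectPoints(P,cv2.Rodrigues(np.array(c['R'],float))[0],np.array(c['t'],float),K(c),np.array(c['dist_coeffs'],float))[0][:,0]
def ray(c,uv):
    n=cv2.undistortPoints(np.array([[uv]],float),K(c),np.array(c['dist_coeffs'],float))[0,0]
    R=np.array(c['R']);t=np.array(c['t'])
    return -R.T@t, R.T@np.array([n[0],n[1],1.])
def atz(c,uv,z):
    o,d=ray(c,uv); return o+d*(z-o[2])/d[2]
E
python3 - <<'E'
from h import *
print(bot.observe())
ims=[]
for n in ("top","side"):
    c=bot.camera(n); cv2.imwrite(f'pics/{n}0.png',c['frame'])
    print(n,-np.array(c['R']).T@np.array(c['t']),c['fx'])
    for k in ("tote","tote_grip","tote_corner","pail","pail_bail","hook","hook_seat","bolt_a","nut_a"):
        print(k,[(np.round(r['extent']).astype(int).tolist(),round(r['confidence'],2)) for r in bot.recognise(c,k)][:4])
E
```

```text
pics
{'clock': 0.0, 'joints': array([-1.27058818e+00,  3.14012108e-01,  4.49188030e-02,  1.30361985e+00,
        2.57346917e-06,  1.43120566e+00]), 'dq': array([ 2.82172998e-04,  4.93807584e-04, -3.27543307e-04, -2.51160417e-05,
        1.46915769e-04,  2.38393839e-04]), 'joint_torque': array([ 3.19858664e-04, -4.80622315e+01,  2.98536783e+01,  1.91583694e-02,
       -1.81332039e-04, -1.24338428e-05]), 'tcp_pos': array([ 244.64338157, -519.75319533,  230.37763412]), 'tcp_rot': array([ 9.75918949e-01,  2.18131352e-01, -7.56037301e-05, -9.55428266e-04]), 'ft_force': array([-0.55824996,  0.01417545, -1.00936401]), 'torque': array([0.01198092, 0.00602445, 0.00952568]), 'grasp_force': 0.0, 'opening': 85.67574718453747}
top [ 334.85422482 -178.46316585 1044.73630395] 456.8208845762016
tote [([183, 173, 99, 127], 0.8)]
tote_grip [([182, 172, 100, 126], 0.59)]
tote_corner [([184, 172, 97, 126], 0.89)]
pail [([233, 184, 35, 39], 0.78)]
pail_bail [([226, 192, 44, 35], 0.7)]
hook [([349, 114, 49, 61], 0.71), ([180, 171, 104, 129], 0.32)]
hook_seat [([344, 111, 53, 63], 0.95)]
bolt_a [([224, 276, 21, 14], 0.65)]
nut_a [([238, 261, 10, 8], 0.65), ([224, 257, 11, 10], 0.48), ([204, 238, 11, 15], 0.46)]
side [  226.29242861 -1174.11393241   544.46142154] 472.07038984665826
tote [([200, 209, 102, 56], 0.8)]
tote_grip [([202, 211, 98, 56], 0.92)]
tote_corner [([202, 212, 101, 54], 0.56)]
pail [([262, 200, 30, 45], 0.8)]
pail_bail [([264, 198, 27, 49], 0.81)]
hook [([335, 183, 63, 128], 0.71), ([200, 213, 100, 57], 0.2)]
hook_seat []
bolt_a []
nut_a []
```

```bash
ls pics
```

```text
side0.png
top0.png
```

```bash
python3 - <<'E'
import cv2
t=cv2.imread('pics/top0.png')[90:320,150:430]; cv2.imwrite('pics/t0c.png',cv2.resize(t,(728,598),interpolation=cv2.INTER_CUBIC))
E
```

```text
(no output)
```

View pics/t0c.png

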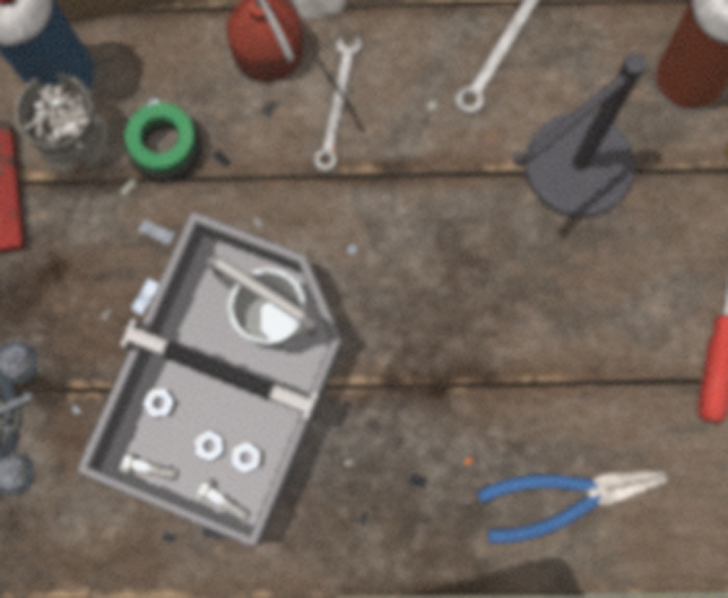

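View pics/side0.png

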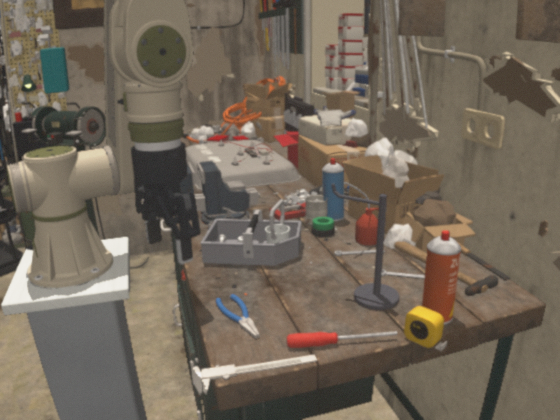

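```bash
python3 - <<'E'
from h import *
from scipy.optimize import least_squares
c=bot.camera("top")
u=lambda p:(p[0]/2.6+150,p[1]/2.6+90)
def fit(pts,px,x0):
    pts=np.array(pts,float);px=np.array([u(p) for p in px])
    def f(v):
        C,S=np.cos(v[2]),np.sin(v[2]);R=np.array([[C,-S,0],[S,C,0],[0,0,1]])
        return (proj(c,pts@R.T+[v[0],v[1],0])-px).ravel()
    best=min((least_squares(f,[*x0,a]) for a in np.arange(0,6.3,.7)),key=lambda r:r.cost)
    print(best.x[:2].round(1),np.degrees(best.x[2]).round(1)%360,'rms px',np.sqrt(2*best.cost/len(px)).round(2)); return best.x
for n,p,z in (('grip',(218,368),91),('foot',(580,163),12),('post top',(632,65),240)): print(n,atz(c,u(p),z).round(1))
# cut at +x,-y
print('tote');t=fit([[-120,80,61],[-120,-80,61],[65,-80,61],[120,-25,61],[120,80,61]],[(85,468),(255,540),(338,340),(302,258),(195,215)],(300,-200))
print('pail');fit([[0,-38,142],[0,38,142]],[(212,262),(312,325)],(300,-200))
print('pail rim',atz(c,u((267,305)),75).round(1), 'bail mid',atz(c,u((262,294)),142).round(1))
print('hook');fit([[0,0,240],[-118,0,246],[0,0,12]],[(632,65),(521,158),(580,163)],(500,-300))
d=np.array([np.cos(0),0])
E
```

```text
grip [478.9 -62.9  91. ]
foot [ 674.4 -381.2   12. ]
post top [ 673.2 -378.3  240. ]
tote
[478.5 -64. ] 337.3 rms px 1.85
pail
[ 529.4 -102.8] 147.0 rms px 4.26
pail rim [ 533.9 -101.5   75. ] bail mid [ 529.  -102.9  142. ]
hook
[ 675.4 -381.2] 310.2 rms px 1.57
```

Request:
apply_moves(targets=[[19.3,28.2,0,2.3],[19.3,28.2,0,2.3],[19.3,28.2,0,2.3],[19.3,28.2,0,2.3],[19.3,28.2,0,2.3],[19.3,28.2,0,2.3],[19.3,28.2,0,2.3],[19.3,28.2,0,2.3],[19.3,28.2,0,2.3],[19.3,28.2,0,2.3],[19.3,28.2,0,2.3],[19.3,28.2,0,2.3],[19.3,28.2,0,2.3],[19.3,28.2,0,2.3],[0,0,0,0],[0,0,0,0]], claw=0, newtons=80)

```text
clock: 2.38
tcp_pos: [515.6, -124.0, 231.2]
tcp_rot: [0.876, 0.482, -0.0, 0.0]
ft_force: [-0.0, -1.3, -0.6]
opening: 85.7
grasp_force: 0.0
```

```bash
cat >> h.py <<'E'
from scipy.spatial.transform import Rotation as Ro
def wrist():
    s=bot.observe(); c=bot.camera("wrist"); T=np.eye(4);T[:3,:3]=Ro.from_quat(s['tcp_rot']).as_matrix();T[:3,3]=s['tcp_pos']
    W=np.linalg.inv(T@np.array(c['T_tool_cam'])); c['R'],c['t']=W[:3,:3],W[:3,3]; return c
E
python3 - <<'E'
from h import *
c=wrist(); cv2.imwrite('pics/w1.png',c['frame'])
print(bot.observe()['joints'].round(3))
b=[529,-103,137]
for p in ([529,-103,137],[529+.545*38,-103+.839*38,137],[529-.545*38,-103-.839*38,137],[515,-125,137]): print(proj(c,p).round())
for k in ("pail","pail_bail"): print([(r['extent'],r['confidence']) for r in bot.recognise(c,k)][:2])
E
```

```text
[-3.890e-01  2.260e-01 -7.100e-02  1.274e+00 -1.000e-03  1.749e+00]
[[283. 174.]]
[[284. 117.]]
[[282. 227.]]
[[283. 211.]]
[([245.2, 90.5, 75.7, 146.3], 0.63)]
[([46.9, 31.8, 298.1, 219.4], 0.74), ([248.0, 90.8, 72.8, 142.8], 0.6)]
```

View pics/w1.png

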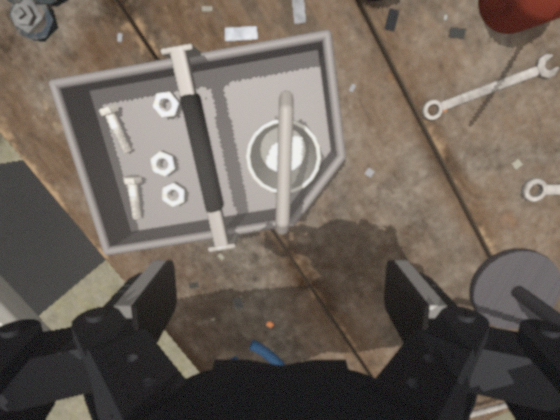

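```bash
python3 - <<'E'
from h import *
c=wrist()
for n,p,z in (('e1',(286,92),137),('e2',(283,232),137),('rim',(284,156),75),('foot c',(284,155),10)): print(n,atz(c,p,z).round(1))
E
```

```text
e1 [558.7 -61.  137. ]
e2 [ 505.5 -140.6  137. ]
rim [ 532.  -101.4   75. ]
foot c [ 529.  -107.3   10. ]
```

Request:
apply_moves(targets=[[1,1.4,-20,0],[0,0,-25,0],[0,0,-25,0],[0,0,-25,0],[0,0,-18,0],[0,0,0,0],[0,0,0,0]])

```text
clock: 3.17
tcp_pos: [514.8, -124.9, 117.8]
tcp_rot: [0.878, 0.479, -0.001, -0.001]
ft_force: [0.5, -1.0, 0.3]
opening: 85.4
grasp_force: 0.0
```

Request:
apply_moves(targets=[[0,0,0,0],[0,0,0,0],[0,0,0,0],[0,0,0,0],[0,0,0,0],[0,0,0,0],[0,0,0,0],[0,0,0,0],[0,0,0,0],[0,0,0,0]], claw=1)

```text
clock: 4.0
tcp_pos: [516.5, -124.2, 118.8]
tcp_rot: [0.877, 0.48, 0.0, 0.0]
ft_force: [0.6, -0.8, 4.1]
opening: 7.5
grasp_force: 78.2
```

Request:
apply_moves(targets=[[0,0,15,0],[0,0,25,0],[0,0,30,0],[0,0,30,0],[0,0,20,0],[0,0,10,0],[2.7,-16.9,0,-2.1],[2.7,-16.9,0,-2.1],[2.7,-16.9,0,-2.1],[2.7,-16.9,0,-2.1],[2.7,-16.9,0,-2.1],[2.7,-16.9,0,-2.1],[2.7,-16.9,0,-2.1],[2.7,-16.9,0,-2.1],[0,0,0,0],[0,0,0,0],[0,0,0,0],[0,0,0,0]])

```text
clock: 5.5
tcp_pos: [537.4, -258.8, 248.1]
tcp_rot: [0.938, 0.347, -0.0, -0.0]
ft_force: [0.2, -0.1, -1.3]
opening: 7.4
grasp_force: 78.5
```

```bash
python3 - <<'E'
from h import *
c=wrist(); cv2.imwrite('pics/w2.png',c['frame']); s=bot.camera("side"); cv2.imwrite('pics/s2.png',s['frame'])
im=np.hstack([cv2.resize(c['frame'],(400,300)),cv2.resize(s['frame'][120:330,230:450],(400,382))[:300]]);cv2.imwrite('pics/v2.png',im)
print(proj(c,[[674,-380,240],[674-118*.643,-380+118*.766,246],[674,-380,220]]).round())
E
```

```text
[[693. 206.]
 [430. 207.]
 [647. 196.]]
```

View pics/w2.png

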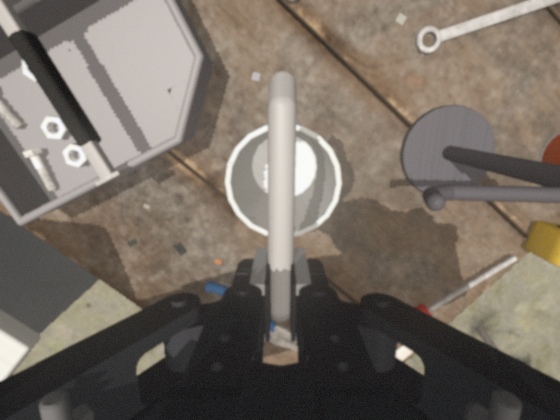

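```bash
python3 - <<'E'
from h import *
c=wrist()
s=bot.observe();R=Ro.from_quat(s['tcp_rot']).as_matrix();print(s['tcp_pos'].round(1),R[:,1].round(3))
e1=atz(c,(283,75),267);e2=atz(c,(281,320),267);print('bar',e1.round(1),e2.round(1))
tip=atz(c,(435,198),246);a=atz(c,(450,192),220);b=atz(c,(555,194),220)
d=(b-a)/np.linalg.norm(b-a);print('tip',tip.round(1),'arm',a.round(1),b.round(1),d.round(3))
print('foot',atz(c,(449,151),12).round(1))
t=bot.camera('top')
print([ (r['extent'],r['confidence']) for r in bot.recognise(t,'hook')][:1])
print('pail rim c',atz(c,(284,179),267-62).round(1))
E
```

```text
[ 537.6 -258.6  248.5] [ 0.651 -0.759  0.   ]
bar [ 595.8 -207.9  267. ] [ 524.7 -268.1  267. ]
tip [ 602.3 -288.4  246. ] arm [ 612.3 -304.9  220. ] [ 645.6 -345.3  220. ] [ 0.636 -0.772  0.   ]
foot [ 674.6 -378.9   12. ]
[([373.5, 146.5, 22.1, 27.0], 0.77)]
pail rim c [ 561.1 -239.1  205. ]
```

Request:
apply_moves(targets=[[6.9,-8.7,0,0],[6.9,-8.7,0,0],[6.9,-8.7,0,0],[6.9,-8.7,0,0],[6.9,-8.7,0,0],[6.9,-8.7,0,0],[6.9,-8.7,0,0],[6.9,-8.7,0,0],[6.9,-8.7,0,0],[6.9,-8.7,0,0],[0,0,0,0],[0,0,0,0],[0,0,-8,0],[0,0,-8,0],[0,0,-8,0],[0,0,-6,0],[0,0,0,0]])

```text
clock: 7.17
tcp_pos: [605.6, -345.4, 216.0]
tcp_rot: [0.938, 0.347, -0.001, -0.001]
ft_force: [0.4, -0.1, -2.5]
opening: 7.5
grasp_force: 78.4
```

```bash
python3 - <<'E'
from h import *
c=wrist(); s=bot.camera("side")
im=np.hstack([cv2.resize(c['frame'],(400,300)),cv2.resize(s['frame'][150:310,290:450],(300,300))]);cv2.imwrite('pics/v3.png',im)
E
```

```text
(no output)
```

View pics/v3.png

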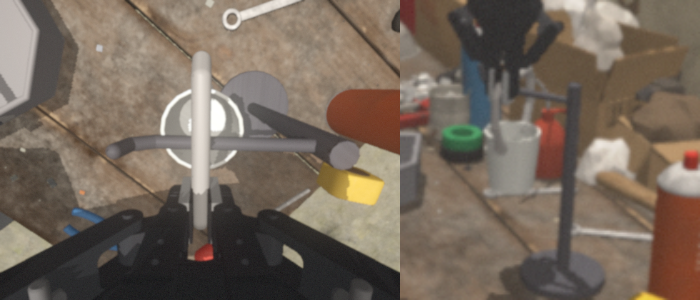

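Request:
apply_moves(targets=[[0,0,-3,0],[0,0,-2,0],[0,0,-1,0],[0,0,0,0],[0,0,0,0]])

```text
clock: 7.68
tcp_pos: [606.6, -346.4, 212.4]
tcp_rot: [0.938, 0.347, 0.0, 0.0]
ft_force: [-0.0, 0.4, -2.2]
opening: 7.7
grasp_force: 78.4
```

Request:
apply_moves(targets=[[0,0,-1,0],[0,0,-1,0],[0,0,0,0],[0,0,0,0]])

```text
clock: 8.02
tcp_pos: [606.8, -346.4, 210.7]
tcp_rot: [0.938, 0.347, 0.0, 0.0]
ft_force: [-0.9, -0.8, 0.9]
opening: 7.1
grasp_force: 78.6
```

Request:
apply_moves(targets=[[0,0,0,0],[0,0,0,0],[0,0,0,0],[0,0,0,0],[0,0,0,0],[0,0,0,0],[0,0,10,0],[0,0,20,0],[0,0,25,0],[0,0,25,0],[0,0,20,0],[0,0,0,0],[0,0,0,0]], claw=0.5)

```text
clock: 9.1
tcp_pos: [607.3, -346.8, 312.7]
tcp_rot: [0.938, 0.347, 0.001, 0.002]
ft_force: [0.1, -0.6, -0.1]
opening: 42.9
grasp_force: 0.0
```

```bash
python3 - <<'E'
from h import *
c=wrist(); s=bot.camera("side")
im=np.hstack([cv2.resize(c['frame'],(400,300)),cv2.resize(s['frame'][150:310,290:450],(300,300))]);cv2.imwrite('pics/v4.png',im)
print(bot.observe()['joints'].round(3))
E
```

```text
[-0.634  0.594  0.673  1.65  -0.     1.799]
```

View pics/v4.png

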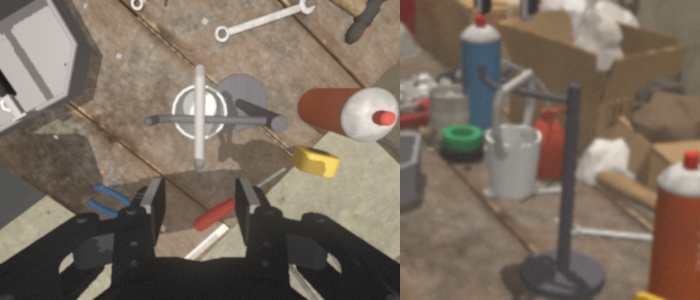

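Request:
apply_moves(targets=[[-31,-29,6,0],[-31,-29,6,0],[-31,-29,6,0],[-31,-29,6,0],[-31,-29,6,0],[-31,-29,6,0],[-31,-29,6,0],[-31,-29,6,0],[-31,-29,6,0],[-31,-29,6,0],[10,-22,0,0],[15,-32,0,0],[15,-32,0,0],[15,-32,0,0],[15,-32,0,0],[15,-32,0,0],[15,-32,0,0]])

```text
clock: 10.62
tcp_pos: [362.7, -754.2, 296.9]
tcp_rot: [0.936, 0.346, 0.004, 0.059]
ft_force: [0.5, 0.9, 0.3]
opening: 43.0
grasp_force: 0.0
```

```bash
python3 -c "
from h import *
s=bot.observe();print(s['tcp_pos'],s['tcp_rot'],s['joints'].round(3))"
```

```text
[ 362.7242483  -754.23853251  296.8694687 ] [0.93629311 0.34625683 0.00368135 0.0587185 ] [-1.221  0.923  1.261  1.792  0.008  1.213]
```

Request:
apply_moves(targets=[[-15,32,0,0],[-15,32,0,0],[-15,32,0,0],[-15,32,0,0],[0,0,0,0],[0,0,0,0]])

```text
clock: 11.12
tcp_pos: [316.3, -655.0, 301.0]
tcp_rot: [0.936, 0.346, 0.004, 0.057]
ft_force: [0.4, -1.3, 0.3]
opening: 42.4
grasp_force: 0.0
```

```bash
python3 -c "
from h import *
s=bot.observe();print(s['tcp_pos'],s['tcp_rot'],s['joints'].round(3))"
```

```text
[ 316.28789424 -654.97318101  301.04294459] [0.93636839 0.34639937 0.00370413 0.05663915] [-1.235  0.534  0.543  1.467  0.009  1.198]
```

Request:
apply_moves(targets=[[0,0,0,7],[0,0,0,7],[0,0,0,7],[0,0,0,7],[0,0,0,7],[0,0,0,7],[0,0,0,7],[0,0,0,7],[0,0,0,7],[0,0,0,7],[0,0,0,7],[0,0,0,7],[0,0,0,7],[0,0,0,7],[0,0,0,7],[0,0,0,7],[0,0,0,7],[0,0,0,7],[0,0,0,7],[0,0,0,7]])

```text
clock: 12.78
tcp_pos: [317.9, -660.6, 302.2]
tcp_rot: [-0.008, 0.998, 0.057, 0.017]
ft_force: [0.4, -0.2, 0.3]
opening: 42.6
grasp_force: 0.0
```

Request:
apply_moves(targets=[[0,0,20,7],[0,0,20,7],[0,0,20,7],[0,0,10,7],[0,0,0,7],[0,0,0,5],[10,-33,0,0],[10,-33,0,0],[10,-33,0,0],[10,-33,0,0],[10,-33,0,0],[10,-33,0,0],[0,0,0,0]])

```text
clock: 13.87
tcp_pos: [323.6, -739.7, 276.4]
tcp_rot: [-0.346, 0.938, -0.012, 0.005]
ft_force: [-0.1, -0.3, -0.7]
opening: 43.0
grasp_force: 0.0
```

```bash
cat >> h.py <<'E'
def st():
    s=bot.observe();R=Ro.from_quat(s['tcp_rot']).as_matrix();z=R[:,2]
    print('t',s['clock'],s['tcp_pos'].round(1),'j',s['joints'].round(3),'j1deg',np.degrees(s['joints'][0]).round(1),'tilt',np.degrees(np.arccos(-z[2])).round(1),'toward',np.degrees(np.arctan2(z[1],z[0])).round(),'ydir',np.degrees(np.arctan2(R[1,1],R[0,1])).round(1))
E
python3 -c "
from h import *
st()"
```

```text
t 13.8667 [ 323.6 -739.7  276.4] j [-1.262  0.946  1.264  1.864  0.011 -1.968] j1deg -72.3 tilt 1.5 toward -48.0 ydir 130.5
```

Request:
apply_moves(targets=[[-4,15,0,0],[8.8,36.7,-1,1.5],[8.8,36.7,-1,1.5],[8.8,36.7,-1,1.5],[8.8,36.7,-1,1.5],[8.8,36.7,-1,1.5],[8.8,36.7,-1,1.5],[8.8,36.7,-1,1.5],[8.8,36.7,-1,1.5],[8.8,36.7,-1,1.5],[8.8,36.7,-1,1.5],[8.8,36.7,-1,1.5],[8.8,36.7,-1,1.5],[8.8,36.7,-1,1.5],[8.8,36.7,-1,1.5],[8.8,36.7,-1,1.5],[8.8,36.7,-1,1.5],[8.8,36.7,-1,1.5],[8.8,36.7,-1,1.3],[0,0,0,0]])

```text
clock: 15.53
tcp_pos: [478.9, -68.0, 266.7]
tcp_rot: [-0.555, 0.832, -0.013, 0.01]
ft_force: [-0.0, -0.2, 0.2]
opening: 42.7
grasp_force: 0.0
```

```bash
python3 - <<'E'
from h import *
c=wrist(); cv2.imwrite('pics/w5.png',c['frame']); st()
print(proj(c,[[478.5,-63.5,91],[478.5+.386*50,-63.5+.922*50,91],[478.5-.386*50,-63.5-.922*50,91]]).round())
E
```

```text
t 15.5833 [478.6 -70.4 266.6] j [-0.311  0.101 -0.136  1.302 -0.003 -1.486] j1deg -17.8 tilt 1.8 toward -22.0 ydir 157.3
[[286. 191.]
 [285. 241.]
 [286. 137.]]
```

View pics/w5.png

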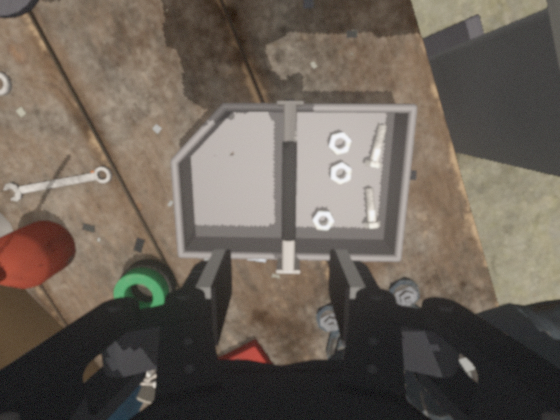

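Request:
apply_moves(targets=[[-2,6.5,-20,0],[0,0,-30,0],[0,0,-30,0],[0,0,-30,0],[0,0,-30,0],[0,0,-30,0],[0,0,-20,0],[0,0,-15,0],[0,0,0,0],[0,0,0,0]])

```text
clock: 16.42
tcp_pos: [475.5, -67.9, 60.3]
tcp_rot: [-0.551, 0.834, -0.012, 0.008]
ft_force: [0.7, -0.4, 0.5]
opening: 42.7
grasp_force: 0.0
```

Request:
apply_moves(targets=[[0,0,0,0],[0,0,0,0],[0,0,0,0],[0,0,0,0],[0,0,0,0],[0,0,0,0],[0,0,0,0],[0,0,0,0]], claw=1, newtons=110)

```text
clock: 17.08
tcp_pos: [476.7, -67.6, 62.2]
tcp_rot: [-0.552, 0.834, -0.014, 0.009]
ft_force: [0.3, -1.3, 4.5]
opening: 11.9
grasp_force: 107.3
```

Request:
apply_moves(targets=[[0,0,5,0],[0,0,15,0],[0,0,25,0],[0,0,30,0],[0,0,30,0],[0,0,30,0],[-3,-10,30,-3],[-6,-20,28,-7],[-6,-20,25,-7],[-6,-20,20,-7],[-6,-20,20,-7],[-6,-20,20,-7],[-6,-20,20,-7],[-6,-20,15,-7],[-6,-20,15,-7],[-6,-20,15,-7],[-6,-20,10,-7],[-6,-20,10,-7],[-6,-20,10,-7],[-6,-20,10,-7]])

```text
clock: 18.75
tcp_pos: [393.4, -337.3, 443.7]
tcp_rot: [0.236, 0.972, -0.014, -0.004]
ft_force: [1.3, 0.3, -5.1]
opening: 12.4
grasp_force: 107.8
```

```bash
python3 -c "
from h import *
st()
s=bot.camera('side');c=wrist();cv2.imwrite('pics/v6.png',np.hstack([cv2.resize(c['frame'],(400,300)),cv2.resize(s['frame'],(400,300))]))"
```

```text
t 18.75 [ 393.4 -337.3  443.7] j [-0.847  0.239  0.469  1.791 -0.028 -0.37 ] j1deg -48.5 tilt 1.7 toward -120.0 ydir 62.6
```

View pics/v6.png

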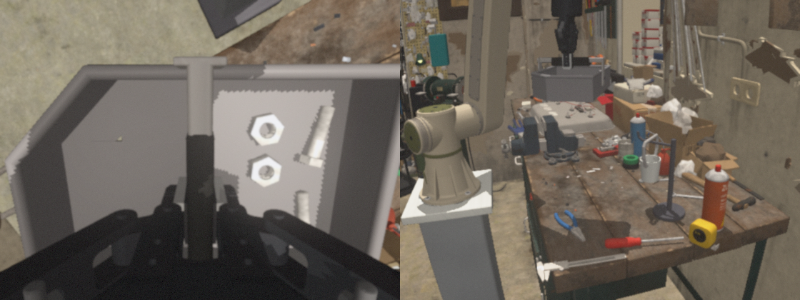

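Request:
apply_moves(targets=[[-6,-19,0,-6.6],[-6,-19,0,-6.6],[-6,-19,0,-6.6],[-6,-19,0,-6.6],[-6,-19,0,-6.6],[-6,-19,0,-6.6],[-6,-19,0,-6.6],[-6,-19,0,-6.6],[-6,-19,0,-6.6],[-6,-19,0,-6.6],[-6,-19,0,-6.6],[-6,-19,0,-6.6],[-6,-19,0,-6.6],[-6,-19,0,-6.6],[0,0,0,0],[0,0,0,0]])

```text
clock: 20.18
tcp_pos: [305.7, -595.2, 432.5]
tcp_rot: [0.863, 0.505, -0.008, -0.01]
ft_force: [0.3, 1.1, -5.5]
opening: 12.2
grasp_force: 109.9
```

```bash
python3 -c "
from h import *
st()"
```

```text
t 20.1833 [ 305.7 -595.2  432.5] j [-1.208  0.733  1.262  2.117 -0.018  0.875] j1deg -69.2 tilt 1.4 toward 158.0 ydir -29.4
```

Request:
apply_moves(targets=[[5,-14,0,0],[5,-14,0,0],[5,-14,0,0],[5,-14,0,0],[5,-14,0,0],[5,-14,0,0],[5,-14,0,0],[5,-14,0,0],[5,-14,0,0],[5,-14,0,0]])

```text
clock: 21.02
tcp_pos: [327.3, -679.3, 377.5]
tcp_rot: [0.863, 0.504, -0.012, 0.031]
ft_force: [-0.1, -0.1, -4.9]
opening: 12.0
grasp_force: 109.9
```

```bash
python3 -c "
from h import *
st()"
```

```text
t 21.0167 [ 327.3 -679.3  377.5] j [-1.223  0.814  1.264  1.955 -0.013  0.86 ] j1deg -70.1 tilt 3.8 toward -81.0 ydir -29.3
```

Request:
apply_moves(targets=[[8,-22,17,0],[8,-22,17,0],[8,-22,17,0],[8,-22,17,0],[8,-22,17,0],[8,-22,17,0],[8,-22,17,0],[8,-22,17,0],[8,-22,17,0],[8,-22,17,0]])

```text
clock: 21.85
tcp_pos: [339.6, -757.0, 414.5]
tcp_rot: [0.854, 0.501, -0.026, 0.137]
ft_force: [-0.9, -1.2, -4.7]
opening: 12.1
grasp_force: 109.9
```

```bash
python3 -c "
from h import *
st()"
```

```text
t 21.85 [ 339.6 -757.   414.5] j [-1.247  0.785  1.264  1.77   0.004  0.835] j1deg -71.5 tilt 16.0 toward -71.0 ydir -28.2
```

Request:
apply_moves(targets=[[8,-22,17,0],[8,-22,17,0],[8,-22,17,0],[8,-22,17,0],[8,-22,17,0],[8,-22,17,0],[8,-22,17,0],[8,-22,17,0],[8,-22,17,0],[0,0,0,0]])

```text
clock: 22.68
tcp_pos: [357.5, -834.4, 451.6]
tcp_rot: [0.838, 0.491, -0.042, 0.234]
ft_force: [-0.3, 0.6, -6.0]
opening: 12.4
grasp_force: 110.0
```

```bash
python3 -c "
from h import *
st()"
```

```text
t 22.6833 [ 357.5 -834.4  451.6] j [-1.261  0.779  1.264  1.577  0.02   0.825] j1deg -72.2 tilt 27.5 toward -70.0 ydir -25.8
```

Request:
apply_moves(targets=[[-4,12,0,0],[-6,18,0,0],[-7,20,-5,0],[-7,20,-5,0],[-7,20,-10,0],[-7,20,-10,0],[-6,18,-10,0],[-4,12,-5,0],[0,0,0,0],[0,0,0,0],[0,0,0,0],[0,0,0,0]])

```text
clock: 23.68
tcp_pos: [309.6, -694.2, 406.8]
tcp_rot: [0.838, 0.491, -0.042, 0.233]
ft_force: [0.4, 0.1, -5.4]
opening: 12.3
grasp_force: 110.0
```

```bash
python3 -c "
from h import *
st()
s=bot.camera('side');t=bot.camera('top');c=wrist();cv2.imwrite('pics/v7.png',np.hstack([cv2.resize(c['frame'],(400,300)),cv2.resize(t['frame'],(400,300))]));cv2.imwrite('pics/s7.png',s['frame'])
for n in ('bolt_a','nut_a'):
  for k,q in (('w',c),('t',t)): print(n,k,[(np.round(r['extent']).astype(int).tolist(),round(r['confidence'],2)) for r in bot.recognise(q,n)])"
```

```text
t 23.6833 [ 309.6 -694.2  406.8] j [-1.266  0.283  0.311  1.121  0.023  0.821] j1deg -72.5 tilt 27.4 toward -70.0 ydir -25.8
bolt_a w [([131, 154, 90, 33], 0.8), ([253, 114, 90, 33], 0.63)]
bolt_a t []
nut_a w [([97, 165, 56, 46], 0.9), ([201, 114, 53, 40], 0.87), ([142, 112, 58, 45], 0.58)]
nut_a t []
```

View pics/v7.png

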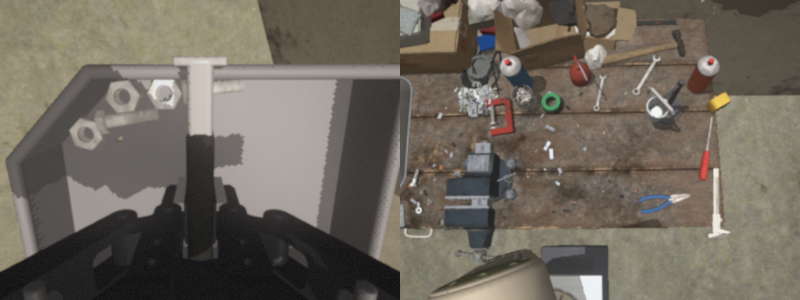

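Request:
apply_moves(targets=[[5,15,0,0],[8,32,0,0],[8,36,0,0],[8,36,0,0],[8,36,0,0],[8,36,0,0],[8,36,0,0],[8,32,0,0],[8,25,0,0],[5,15,0,0],[25,-12,0,0],[-25,12,0,0],[-25,12,0,0],[25,-12,0,0],[25,-12,0,0],[-25,12,0,0],[-25,12,0,0],[25,-12,0,0],[0,0,0,0],[0,0,0,0]])

```text
clock: 25.7
tcp_pos: [383.8, -394.1, 406.3]
tcp_rot: [0.838, 0.492, -0.041, 0.233]
ft_force: [0.3, 0.2, -5.3]
opening: 12.1
grasp_force: 110.8
```

```bash
cat > parts.py <<'E'
from h import *
st(); c=wrist(); cv2.imwrite('pics/wl.png',c['frame'])
for n in ('bolt_a','nut_a'): print(n,[(np.round(r['extent']).astype(int).tolist(),round(r['confidence'],2)) for r in bot.recognise(c,n)])
E
python3 parts.py
```

```text
t 25.7 [ 383.8 -394.1  406.3] j [-0.856 -0.099 -0.112  1.106 -0.162  1.187] j1deg -49.1 tilt 27.4 toward -70.0 ydir -25.8
bolt_a [([120, 167, 81, 60], 0.95), ([184, 112, 79, 35], 0.59)]
nut_a [([138, 125, 51, 41], 0.88), ([109, 149, 51, 46], 0.72), ([80, 201, 50, 44], 0.65)]
```

Request:
apply_moves(targets=[[27,-13,0,0],[-27,13,0,0],[-27,13,0,0],[27,-13,0,0],[27,-13,0,0],[-27,13,0,0],[-27,13,0,0],[27,-13,0,0],[27,-13,0,0],[-27,13,0,0],[-27,13,0,0],[27,-13,0,0],[27,-13,0,0],[-27,13,0,0],[-27,13,0,0],[27,-13,0,0],[0,0,0,0],[0,0,0,0],[0,0,0,0]])

```text
clock: 27.43
tcp_pos: [383.2, -393.9, 406.1]
tcp_rot: [0.838, 0.492, -0.041, 0.232]
ft_force: [0.2, -0.5, -4.8]
opening: 11.9
grasp_force: 111.1
```

```bash
python3 parts.py; python3 - <<'E'
from h import *
s=bot.camera('side'); w=cv2.imread('pics/wl.png')
cv2.imwrite('pics/v8.png',np.hstack([cv2.resize(w,(480,360)),cv2.resize(s['frame'][0:330,160:450],(316,360))]))
E
```

```text
t 27.4333 [ 383.2 -393.9  406.1] j [-0.856 -0.1   -0.113  1.108 -0.162  1.187] j1deg -49.1 tilt 27.3 toward -70.0 ydir -25.9
bolt_a [([116, 169, 67, 72], 0.91), ([146, 115, 95, 44], 0.63)]
nut_a [([92, 174, 49, 46], 0.94), ([79, 214, 51, 40], 0.89), ([115, 144, 54, 45], 0.69)]
```

View pics/v8.png

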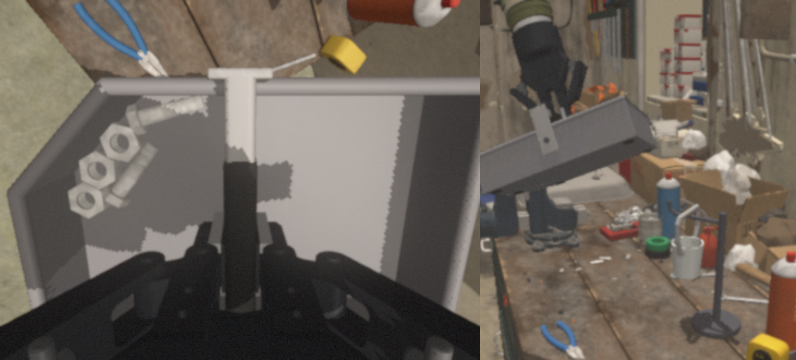

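Request:
apply_moves(targets=[[30,-15,0,0],[-30,15,0,0],[-30,15,0,0],[30,-15,0,0],[30,-15,0,0],[-30,15,0,0],[-30,15,0,0],[30,-15,0,0],[30,-15,0,0],[-30,15,0,0],[-30,15,0,0],[30,-15,0,0],[0,0,0,0],[0,0,0,0],[0,0,0,0],[0,0,0,0],[0,0,0,0],[0,0,0,0]])

```text
clock: 29.13
tcp_pos: [383.3, -394.1, 406.0]
tcp_rot: [0.838, 0.492, -0.041, 0.232]
ft_force: [-0.9, -0.4, -5.7]
opening: 12.3
grasp_force: 111.4
```

```bash
python3 parts.py; python3 - <<'E'
from h import *
s=bot.camera('side'); print([(r['extent'],r['confidence']) for r in bot.recognise(s,'pail')])
# part positions in the tote frame: tote x=-tool y, z=-tool z, grip = grasp point at tote z 80
b=bot.observe();R=Ro.from_quat(b['tcp_rot']).as_matrix();c=wrist()
ax=np.c_[-R[:,1],-R[:,0],-R[:,2]];g=b['tcp_pos']-R[:,2]*bot.grasp_offset
o0=g-ax[:,2]*80
for n in('nut_a','bolt_a'):
    for r in bot.recognise(c,n):
        l,t,w,h=r['extent'];o,d=ray(c,(l+w/2,t+h/2));k=((12-ax[:,2]@(o-o0)))/(ax[:,2]@d);print(n,(ax.T@(o+k*d-o0)).round())
E
```

```text
t 29.1333 [ 383.3 -394.1  406. ] j [-0.856 -0.099 -0.113  1.107 -0.162  1.187] j1deg -49.1 tilt 27.3 toward -70.0 ydir -25.9
bolt_a [([136, 114, 90, 58], 0.93)]
nut_a [([108, 150, 51, 49], 0.93), ([85, 229, 52, 40], 0.86), ([85, 187, 48, 42], 0.61)]
[([331.9, 187.5, 34.7, 68.6], 0.79)]
nut_a [ 84. -32.  12.]
nut_a [102.  12.  12.]
nut_a [101. -14.  12.]
bolt_a [ 71. -24.  12.]
bolt_a [ 55. -51.  12.]
```

Request:
apply_moves(targets=[[-10,-21,0,0],[10,21,0,0],[10,21,0,0],[-10,-21,0,0],[-10,-21,0,0],[10,21,0,0],[10,21,0,0],[-10,-21,0,0],[0,0,0,0],[0,0,0,0],[0,0,0,0],[0,0,0,0]])

```text
clock: 30.53
tcp_pos: [383.3, -394.0, 405.9]
tcp_rot: [0.838, 0.491, -0.041, 0.232]
ft_force: [-0.1, -0.2, -5.1]
opening: 12.1
grasp_force: 111.4
```

```bash
cat > tp.py <<'E'
from h import *
b=bot.observe();R=Ro.from_quat(b['tcp_rot']).as_matrix();c=wrist()
ax=np.c_[-R[:,1],-R[:,0],-R[:,2]];o0=b['tcp_pos']-R[:,2]*bot.grasp_offset-ax[:,2]*80
for n in('nut_a','bolt_a'):
    for r in bot.recognise(c,n):
        l,t,w,h=r['extent'];o,d=ray(c,(l+w/2,t+h/2));k=((12-ax[:,2]@(o-o0)))/(ax[:,2]@d);p=ax.T@(o+k*d-o0);print(n,p.round(),'from corner',np.hypot(p[0]-89,p[1]+49).round(),r['confidence'])
E
python3 tp.py
```

```text
nut_a [100. -16.  12.] from corner 35.0 0.83
nut_a [105.   9.  12.] from corner 60.0 0.61
nut_a [102.  33.  12.] from corner 83.0 0.59
bolt_a [ 81. -16.  12.] from corner 34.0 0.88
bolt_a [ 78. -43.  12.] from corner 12.0 0.73
```

Request:
apply_moves(targets=[[-4,-8,0,0],[-8,-16,0,0],[-11,-23,0,0],[-12,-26,0,0],[-11,-23,0,0],[-8,-18,0,0],[-5,-10,0,0],[-3,-6,0,0],[0,0,0,0],[3,6,0,0],[6,12,0,0],[9,19,0,0],[12,25,0,0],[15,32,0,0],[17,36,0,0],[0,0,0,0],[0,0,0,0],[0,0,0,0],[0,0,0,0]])

```text
clock: 32.27
tcp_pos: [383.6, -393.6, 406.4]
tcp_rot: [0.838, 0.492, -0.041, 0.233]
ft_force: [1.5, -0.6, -5.5]
opening: 12.2
grasp_force: 111.4
```

```bash
python3 tp.py
```

```text
nut_a [104.   5.  12.] from corner 56.0 0.94
nut_a [ 97. -19.  12.] from corner 31.0 0.9
nut_a [103.  29.  12.] from corner 79.0 0.7
nut_a [ 1. -3. 12.] from corner 99.0 0.51
bolt_a [ 76. -22.  12.] from corner 30.0 0.76
bolt_a [ 76. -45.  12.] from corner 14.0 0.62
```

Request:
apply_moves(targets=[[5,-3,0,0],[12,-6,0,0],[18,-9,0,0],[-32,16,0,0],[-10,5,0,0],[-3,1,0,0],[0,0,0,0],[10,-4,0,0],[3,6,0,0],[6,12,0,0],[9,19,0,0],[12,25,0,0],[0,0,0,0],[0,0,0,0],[-4,-8,0,0],[-8,-18,0,0],[-10,-20,0,0],[-6,-12,0,0],[-2,-4,0,0],[0,0,0,0]])

```text
clock: 34.08
tcp_pos: [382.1, -396.1, 405.8]
tcp_rot: [0.839, 0.49, -0.042, 0.232]
ft_force: [-0.4, 1.1, -5.6]
opening: 12.2
grasp_force: 111.5
```

```bash
python3 tp.py
```

```text
nut_a [105.  -7.  12.] from corner 45.0 0.91
nut_a [102.  16.  12.] from corner 66.0 0.74
bolt_a [ 62. -30.  12.] from corner 33.0 0.91
bolt_a [ 65. -48.  12.] from corner 25.0 0.88
```

Request:
apply_moves(targets=[[5,-3,0,0],[12,-6,0,0],[18,-9,0,0],[-30,15,0,0],[-10,5,0,0],[-3,1,0,0],[0,0,0,0],[8,-3,0,0],[3,6,0,0],[6,12,0,0],[9,19,0,0],[12,25,0,0],[0,0,0,0],[0,0,0,0],[-4,-8,0,0],[-8,-18,0,0],[-10,-20,0,0],[-6,-12,0,0],[-2,-4,0,0],[0,0,0,0]])

```text
clock: 35.9
tcp_pos: [382.1, -396.0, 405.8]
tcp_rot: [0.839, 0.49, -0.042, 0.232]
ft_force: [0.9, -0.2, -4.7]
opening: 12.3
grasp_force: 111.5
```

```bash
python3 tp.py
```

```text
nut_a [100. -16.  12.] from corner 35.0 0.94
nut_a [ 81. -34.  12.] from corner 17.0 0.66
nut_a [103.   9.  12.] from corner 59.0 0.63
bolt_a [ 53. -51.  12.] from corner 36.0 0.96
bolt_a [ 50. -36.  12.] from corner 42.0 0.55
```

Request:
apply_moves(targets=[[0,0,0,0],[0,0,0,0],[0,0,0,0],[0,0,0,0],[0,0,0,0],[0,0,0,0]])

```text
clock: 36.55
tcp_pos: [383.5, -393.9, 406.0]
tcp_rot: [0.838, 0.492, -0.041, 0.233]
ft_force: [0.3, -0.7, -5.2]
opening: 12.4
grasp_force: 111.5
```

```bash
python3 tp.py; python3 - <<'E'
from h import *
st(); s=bot.camera('side'); print([(r['extent'],r['confidence']) for r in bot.recognise(s,'pail')])
print(bot.close_job())
E
```

```text
nut_a [104.   9.  12.] from corner 60.0 0.7
nut_a [ 82. -33.  12.] from corner 17.0 0.68
nut_a [ 98. -18.  12.] from corner 33.0 0.67
bolt_a [ 54. -51.  12.] from corner 35.0 0.91
bolt_a [ 50. -36.  12.] from corner 41.0 0.65
t 36.7 [ 383.4 -394.   406. ] j [-0.856 -0.099 -0.113  1.107 -0.162  1.187] j1deg -49.1 tilt 27.3 toward -70.0 ydir -25.8
[([333.3, 187.4, 34.3, 70.6], 0.59)]
the job is handed in; nothing more can be done
None
```

The job was handed in at about 37 s: the pail hangs on the hook and the tote is held still in the air, tilted about 27° with the cut-off corner down. By the camera, all five parts are within about 60 mm of that corner. One possible concern is joint 3, which read up to 1.264 against its 1.26 limit while I was setting the tilt.

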